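# Load a round bar into the cross-drilling jig

## Robot

A 6-joint arm with a two-finger parallel gripper is mounted at the origin on a cart in front of the work surface, level with it; the furniture and walls round the work are solid. World frame = base frame: x ahead of the robot, y to its left, z up, the work surface at z = 0. Lengths are in m, angles in rad, forces in N, time in s.
With the tool pointing down it reaches from about 0.3 to 0.775 m from the base axis. Payload 14.6 kg.
Tool frame: the origin (TCP) lies at the very end of the fingers, on their centre line; the grasp point (between the pads) lies 19 mm behind it; z points along the fingers, y is the line along which they close (so a half turn about z gives the same grasp; the last joint's range is limited). The gripper opens to 94 mm and grips with 3 to 60 N. Pads are 16 mm wide; open, the fingers measure 119 mm over their backs; the gripper's body (75 mm by 177 mm) begins 78 mm behind the grasp point.
Start: joints at [-0.067, 0.3, 1.521, -0, 1.321, -0.067], TCP at [0.55, -0, 0.205] pointing down, gripper open.
Joint ranges: [-3.03, 3.03], [-0.79, 2.21], [0.23, 2.52], [-1.04, 4.18], [0, 3.07], [-2.55, 2.55]. Speed limits (rad/s): [2.22, 2.22, 2.57, 3.14, 3.14, 3.14].

## Interface

Orientations are given as [roll, pitch, yaw] about the fixed x, y, z axes, in that order (R = Rz(yaw) Ry(pitch) Rx(roll)).
In Python, from station import ctrl gives the robot as it stands.
- The arm moves only by the tool move_arm, never from a script. Its argument "increments" is a list of rows, each a list of 7 numbers: the opening, from 0 (shut) to 1 (fully open), then the shift along the tool's x, y, z in units of 50 mm (1.0 is 50 mm), then the turn, a rotation vector about the tool's x, y, z in rad. In form: [[claw, tx, ty, tz, rx, ry, rz], ...]. A call has 1 to 20 rows; each row shifts and turns the commanded pose from where the row before left it, along the tool's axes as they then stand; what a row does not reach is not made up. A row lasts 1/10 s, in which the tool goes at most 50 mm and 8.59 degrees, less where a joint would pass 70% of its speed; a pose out of reach is approached as far as the arm can. A call is refused whole if a number of a shift passes 1 or a number of a turn 0.15, either way. A call with a gripper value outside its range is refused whole. The fingers move at their own pace and stop on an object; "force" is the grip in N (left out, the last holds). Time passes only in rows, so rows that do not move let the fingers close. It gives the time, the measured TCP pose, the force, the opening and the grip force at its end, in the units of the state.
- ctrl.get_obs(): the state, without advancing time (a new reading comes with each control period).
- ctrl.camera(name): name is "scene" or "side" or "wrist"; returns a dict with "color" (420x560x3 uint8, blue, green, red), "K" (3x3 intrinsics, pixels), "distortion" ([k1, k2, p1, p2, k3] as OpenCV has them; the pictures are not rectified), "pose" (4x4, takes a point from camera to world coordinates); the wrist camera has in their place "tool_from_camera" (4x4, takes a point from camera to tool coordinates, whose origin is the TCP and whose axes are the flange's). Camera axes: x right, y down, z forward; pixel columns grow to the right and rows downward; lengths in m; the calibration is good to about 2 mm. A picture is of the moment at which its call begins: read the wrist's pose just before it. There is no depth.
- ctrl.hand_in(): hands the job in; it is judged then, once.
Trained networks look in a picture, given as the dict that the camera call returned (one of the last four; its "shot" number tells which), for a name from the list of things; names that differ only in an ending like _2 or _b are one class to them, and where a whole thing is asked for, a point or a joint stands for the part that bears it (a point fixed in the world has none). Each returns a list of dicts, best first, with "conf" (0 to 1); they miss things now and then, are a little off and sometimes report something else, mostly with a low value. They report only what shows in the picture. A call takes as long as a camera call.
- ctrl.cut_out(name, picture): "mask" (420x560 bool, what is visible of it) and "centre" ([row, column] in pixels, amid what is visible of it).
The state is a dict: "time_s": time; "qpos": joint angles; "joint_vel": joint speeds; "tau": joint torques, N m; "ee_pos": TCP position; "eef_rot": TCP orientation; "force": force on the tool from outside, world axes, zero at the start; "moment": the same for the moment, N m; "grip_width": finger opening in m; "grip_force": force on a finger pad.
Only numpy, scipy, OpenCV 4.12 (cv2) and the standard library are available. Lean on these libraries where they do the work, as an engineer would, in place of code of your own. Each camera call takes 0.05 s, during which the arm holds its last target. There are 200 camera calls.

## Task

Get the cross-drilling jig ready to drill: roll the thick round wooden bar along the bench and up the jig's ramp until it drops into the V, push it lengthways along the V until its end is against the steel end stop, and swing the steel arm with the drill bush round over the bar as far as it goes. Only push with the fingertips or the outside of the fingers: never pick the bar up, and leave everything else on the bench where it is.

Things in the scene. Friction and masses are not known exactly. Their poses are not given: they have to be found in the camera images.
- bar: The work: a loose plain round bar of turned beech, 36 mm in diameter, 190 mm long, about 0.2 kg, smooth (friction about 0.35). Origin at the middle of its axis (18 mm above the bench while lying there); x runs along it, y and z turn as it rolls; its ends are alike. It starts before the ramp, up to 0.15 rad off parallel to the V, 25 to 50 mm off its final place along the V, away from the stop
- jig: Cross-drilling jig of pale wood, fixed to the bench. Origin on the bench under the bottom of the V; z up; x the way the bar rolls in, y along the V away from the stop. In mm: the ramp rises from bench level at x = -78 to the lip; the 90 degree V has its lowest line at x = 0, z = 2.5; back rail from x = 22 to 56, top z = 48 (two screw heads to 51.5 at y = -76 and -36). All run from y = -95 to 80
- jig_lip (a point): Middle of the front lip between ramp and V: flat, 17 mm above the bench, from x = -19 to -15.5 mm in the jig's frame. The bar falls into the V once its axis has passed the lip
- jig_home (a point): Where the middle of the bar belongs: jig frame x = 0, y = 0, z = 28 mm, axes as the jig's. A bar centred here lies in the V (its top 46 mm above the bench), touches the end stop and overhangs the open end of the V by 15 mm
- jig_stop (a point): Where the end of the bar meets the end stop, on the bar's axis: jig frame x = 0, y = -95, z = 28 mm. The stop is an upright steel plate across the V, its face at y = -95, 10 mm thick, from x = -23 to 33, 44 mm high
- bush_pivot (a point): Upright pivot of the swing arm on top of the back rail: jig frame x = 39, y = 0, z = 48 mm
- bush_arm (a joint): Swing arm of flat steel with the drill bush. 0: parked along the back rail, pointing to the jig's +y; 1.57 rad: at its stop, across the bar, pointing to -x (anticlockwise from above). Starts at 0 to 0.3. 22 mm wide, nose 65 mm from the pivot, from 49.5 to 59.5 mm above the bench, bush and nut to 69. Stiff, about 1 N at the knob; stays where left. Over the V it bars the way of a bar crossing the lip
- bush_knob (a point): Near the top of the black knob on the arm's nose, on the knob's axis, 57 mm from the pivot and 85.5 mm above the bench. The knob is 16 mm in diameter, stands on the arm's top and ends 87.5 mm above the bench
- dowel: Bystander: thin plain beech dowel, 16 mm thick, 260 mm long (much thinner than the bar); origin under its middle, y along it
- try_square: Bystander: try square lying flat, rosewood stock and steel blade, 120 x 169 x 16 mm; origin under its middle
- pencil: Bystander: flat carpenter's pencil, 155 mm long, 8 mm high; origin under its middle, y along it
- bit_case: Bystander: shut flat drill bit case, 110 x 160 x 41 mm; origin under its middle
- screwdriver_b: Bystander: screwdriver, 168 mm long, 24 mm high; origin under its middle
- block_plane: Bystander: metal block plane, 49 x 160 x 48 mm; origin under its middle

How it is judged:
By the outcome, as a careful person would: the job done as asked, in the order asked, and still so for the second after the job is handed in, with the robot touching nothing.
It also fails if it takes over 58 s, if anything falls off the work surface, if the arm or the gripper's body presses on something with over 40 N, if the wrist force passes 120 N, or if a joint passes its speed limit or range.

## Working session

There is one attempt and no reset: what is moved stays moved. The work goes in short steps, Python scripts to look and compute and a tool call to move; the robot and the scene stay as the last step left them, time stands still between calls to the robot, and variables do not carry over. Pictures are saved under pics/ and viewed, at most 10 in all, crops included, and the job is handed in when it is done.

Besides the shell and the picture viewer there is one more tool, called as name(argument=value, ...), one argument or row to a line, values as JSON. move_arm: Moves the arm, as the interface text tells. Its arguments: {"type":"object","properties":{"increments":{"type":"array","items":{"type":"array","items":{"type":"number"}}},"force":{"type":"number"}},"required":["increments"]}

```bash
mkdir -p pics; cat > h.py <<'E'
import numpy as np, cv2
from station import ctrl
from scipy.spatial.transform import Rotation as R
def shot(n):
    o=ctrl.get_obs(); p=ctrl.camera(n)
    if n=="wrist":
        T=np.eye(4); e=np.array(o["eef_rot"])
        T[:3,:3]=R.from_euler("xyz",e).as_matrix() if e.size==3 else e.reshape(3,3)
        T[:3,3]=o["ee_pos"]; p["T"]=T@np.array(p["tool_from_camera"])
    else: p["T"]=np.array(p["pose"])
    return p
def rays(p,rc):
    rc=np.atleast_2d(rc).astype(float)
    u=cv2.undistortPoints(rc[:,None,::-1].copy(),np.array(p["K"]),np.array(p["distortion"]))[:,0]
    d=np.c_[u,np.ones(len(u))]@p["T"][:3,:3].T
    return p["T"][:3,3],d
def onz(p,rc,z):
    o,d=rays(p,rc); return o+d*((z-o[2])/d[:,2])[:,None]
def proj(p,X):
    X=np.atleast_2d(X).astype(float); Ti=np.linalg.inv(p["T"])
    r,_=cv2.Rodrigues(Ti[:3,:3]); q,_=cv2.projectPoints(X,r,Ti[:3,3],np.array(p["K"]),np.array(p["distortion"])); return q[:,0,::-1]
def tri(L):
    A=np.zeros((3,3));b=np.zeros(3)
    for p,rc in L:
        o,d=rays(p,rc); d=d[0]/np.linalg.norm(d[0]); M=np.eye(3)-np.outer(d,d); A+=M;b+=M@o
    return np.linalg.solve(A,b)
E
cat > a.py <<'E'
from h import *
np.set_printoptions(precision=4,suppress=True)
print(ctrl.get_obs())
names=["bar","jig","jig_stop","bush_arm","bush_knob","bush_pivot","jig_lip","dowel","try_square","pencil","bit_case","screwdriver_b","block_plane"]
for c in ["scene","side","wrist"]:
    p=shot(c); cv2.imwrite(f"pics/{c}0.png",p["color"]); print(c,p["T"][:3,3])
    for n in names:
        for r in ctrl.cut_out(n,p)[:2]:
            if r["conf"]<.3: continue
            m=r["mask"].astype(np.uint8); z={"bush_knob":.08,"bar":.018}.get(n,.02)
            q=cv2.minAreaRect(cv2.findNonZero(m)); w=onz(p,cv2.boxPoints(q)[:,::-1],z)
            print(n,round(r["conf"],2),np.round(r["centre"]),onz(p,r["centre"],z)[0][:2],"box",(w[:,:2]*1000).round().astype(int).tolist())
E
python3 a.py
```

```text
{'time_s': 0.0, 'qpos': array([-0.0666,  0.3004,  1.5216, -0.    ,  1.3207, -0.0666]), 'joint_vel': array([ 0.0005, -0.0005,  0.    , -0.0003, -0.    ,  0.001 ]), 'tau': array([ -0.0015, -53.1806, -35.2736,   0.0708,   0.0244,  -0.    ]), 'ee_pos': array([0.5497, 0.    , 0.2049]), 'eef_rot': array([-3.1405, -0.    ,  1.5708]), 'force': array([0.3094, 0.3853, 0.1735]), 'moment': array([-0.0114,  0.0214, -0.0242]), 'grip_force': 0.0, 'grip_width': 0.09415673448814856}
scene [ 0.3251 -0.6951  0.8358]
bar 0.86 [183. 183.] [0.5167 0.1797] box [[465, 143], [604, 311], [625, 268], [486, 106]]
jig 0.64 [192. 216.] [0.5872 0.0933] box [[480, 60], [609, 277], [715, 162], [575, -36]]
jig_stop 0.94 [189. 219.] [0.6003 0.0964] box [[483, 60], [616, 275], [716, 159], [573, -36]]
bush_arm 0.63 [174. 230.] [0.6582 0.1415] box [[676, 197], [696, 186], [651, 98], [633, 109]]
bush_arm 0.53 [310. 278.] [ 0.5468 -0.3353] box [[552, -279], [574, -287], [512, -435], [492, -427]]
bush_knob 0.67 [172. 229.] [0.6342 0.0877] box [[648, 128], [664, 118], [625, 41], [610, 50]]
bush_knob 0.53 [398. 322.] [ 0.5072
[... 2968 characters left out ...]
169], [698, 155], [652, 69]]
bush_knob 0.76 [100. 379.] [0.641  0.1077] box [[611, 82], [651, 152], [673, 141], [634, 69]]
bush_pivot 0.78 [106. 324.] [0.5957 0.1078] box [[472, 71], [595, 221], [710, 148], [592, -20]]
jig_lip 0.74 [105. 324.] [0.5959 0.1085] box [[474, 69], [593, 219], [709, 147], [595, -20]]
dowel 0.86 [242. 370.] [ 0.6607 -0.058 ] box [[561, -209], [690, 10], [706, -1], [579, -223]]
pencil 0.94 [260. 239.] [ 0.4907 -0.0831] box [[429, -53], [437, -39], [565, -111], [558, -126]]
bit_case 0.57 [106. 505.] [0.808  0.1097] box [[719, 62], [798, 218], [906, 170], [835, 1]]
screwdriver_b 0.43 [380. 290.] [ 0.5589 -0.274 ] box [[554, -271], [554, -268], [565, -268], [566, -271]]
```

```bash
python3 - <<'E'
import cv2
a=cv2.imread("pics/scene0.png")[130:290,130:350]; b=cv2.imread("pics/wrist0.png")
cv2.imwrite("pics/s0.png",cv2.resize(a,None,fx=3.6,fy=3.6,interpolation=3)[:600,:800])
E
```

```text
(no output)
```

View pics/wrist0.png

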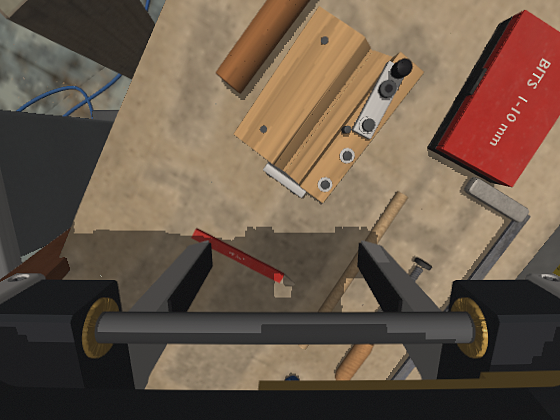

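View pics/s0.png

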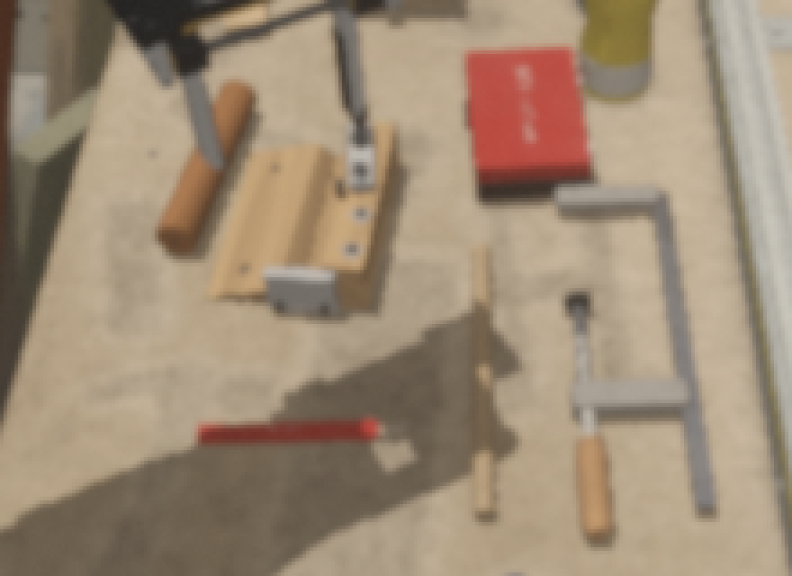

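The wrist view shows the jig with its stop at (285,180), pivot at (367,125) and knob at (402,68). The bar lies up and left at about (265,40), ahead of the ramp. The scene view agrees, and the arm is nearly parked. Next I fit the jig pose from these pixels.

```bash
cat > fit.py <<'E'
from h import *
from scipy.optimize import least_squares
np.set_printoptions(precision=4,suppress=True)
def J(v,P):
    P=np.atleast_2d(P)/1000; c,s=np.cos(v[2]),np.sin(v[2])
    return np.c_[v[0]+c*P[:,0]-s*P[:,1],v[1]+s*P[:,0]+c*P[:,1],P[:,2]]
def fit(p,P,rc,v0=(.6,.11,-.55)):
    r=least_squares(lambda v:(proj(p,J(v,P))-rc).ravel(),v0,loss="soft_l1"); return r.x,(proj(p,J(r.x,P))-rc)
E
python3 - <<'E'
from fit import *
p=shot("wrist")
P=[[39,-76,51.5],[39,-36,51.5],[39,0,62],[-78,-95,0],[-23,-105,44],[33,-105,44]]
rc=np.array([[185,325],[156,348],[125,367],[134,236],[172,266],[196,297]])
v,e=fit(p,P,rc); print(v,e)
o=J(v,[0,0,28])[0]; print("home",o)
E
```

```text
[ 0.6083  0.1064 -0.6331] [[-1.2625 -0.4558]
 [-1.4881 -0.9154]
 [ 1.7125  3.9773]
 [ 0.6219 -0.1832]
 [-0.9222 -1.1062]
 [ 3.7416  7.2136]]
home [0.6083 0.1064 0.028 ]
```

move_arm(
  increments=[
    [0.3, 0.465, 0.465, -0.225, 0, 0, 0],
    [0.3, 0.465, 0.465, -0.225, 0, 0, 0],
    [0.3, 0.465, 0.465, -0.225, 0, 0, 0],
    [0.3, 0.465, 0.465, -0.225, 0, 0, 0],
    [0.3, 0, 0, 0, 0, 0, -0.137],
    [0.3, 0, 0, 0, 0, 0, -0.137],
    [0.3, 0, 0, 0, 0, 0, -0.137],
    [0.3, 0, 0, 0, 0, 0, -0.137],
    [0.3, 0, 0, 0, 0, 0, -0.137],
    [0.3, 0, 0, 0, 0, 0, -0.137],
    [0.3, 0, 0, 0, 0, 0, -0.137],
    [0.3, 0, 0, 0, 0, 0, 0],
    [0.3, 0, 0, 0, 0, 0, 0],
  ],
)

```text
time_s: 3.45
ee_pos: [0.643, 0.093, 0.2504]
eef_rot: [-3.142, -0.0, 2.526]
force: [-0.3, 0.2, 0.4]
grip_width: 0.0281
grip_force: 0.0
```

```bash
python3 - <<'E'
from fit import *
o=ctrl.get_obs(); print(o["ee_pos"],o["eef_rot"],o["qpos"],o["time_s"])
p=shot("wrist"); cv2.imwrite("pics/w1.png",p["color"])
for n in ["bar","bush_knob","jig"]:
    for r in ctrl.cut_out(n,p)[:1]:
        q=cv2.boxPoints(cv2.minAreaRect(cv2.findNonZero(r["mask"].astype(np.uint8))))
        print(n,r["conf"],r["centre"],q[:,::-1].tolist(),onz(p,q[:,::-1],.018)[:,:2].tolist())
E
```

```text
[0.643  0.093  0.2504] [-3.1415 -0.0001  2.5257] [ 0.0873  0.5045  1.135   0.      1.5022 -0.8676] 3.45
bar 0.62 [76.5, 311.3] [[88.22692108154297, 234.30026245117188], [57.227333068847656, 236.90524291992188], [70.19696807861328, 391.2439270019531], [101.1965560913086, 388.6389465332031]] [[0.4951069326541594, 0.11723056860700741], [0.4678493650494619, 0.14224437917938434], [0.5930846863507052, 0.2937585157808622], [0.6234510068306105, 0.2718428072030926]]
bush_knob 0.6 [193.1, 302.1] [[185.22523498535156, 267.0853271484375], [177.8737030029297, 329.5733642578125], [198.41294860839844, 331.98974609375], [205.7644805908203, 269.501708984375]] [[0.6213338155698427, 0.07755979564416851], [0.6628303981186313, 0.15396623946936536], [0.6889604735370711, 0.14095256364783254], [0.6468946953749601, 0.06314310380968825]]
jig 0.68 [157.8, 269.7] [[102.0, 195.0], [102.0, 339.0], [207.0, 339.0], [207.0, 195.0]] [[0.4786528227476039, 0.06522980382846819], [0.5871090153492452, 0.21821750530045175], [0.7050590495906741, 0.14231863661351793], [0.5873780552715662, -0.024081259623716683]]
```

View pics/w1.png

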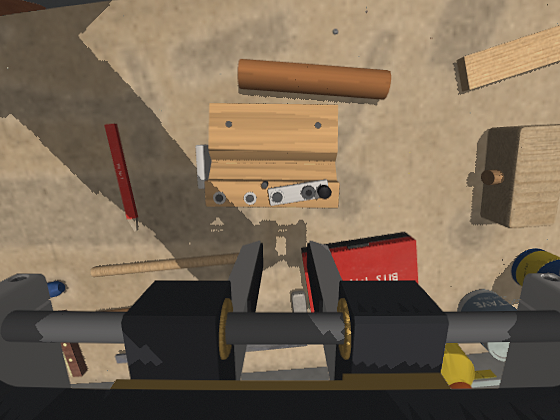

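The wrist view shows the jig axis-aligned: front edge at row 103, columns 209–338. Rail screws are at (198,219) and (198,250), the pivot at (198,277) and the knob at (192,324). The bar spans columns 236–390 and is tilted about 5°.

```bash
cat > m.py <<'E'
from fit import *
p=shot("wrist"); s=[shot("scene"),shot("side")]
P=[[-78,-95,0],[-78,80,0],[39,-76,51.5],[39,-36,51.5],[56,80,48]]
rc=np.array([[103,209],[103,338],[198,219],[198,250],[207,339]])
v,e=fit(p,P,rc); print("jig",v,e.round(1).tolist())
def inv(v,W):
    W=np.atleast_2d(W); c,s_=np.cos(v[2]),np.sin(v[2]); d=W[:,:2]-v[:2]
    return np.c_[c*d[:,0]+s_*d[:,1],-s_*d[:,0]+c*d[:,1]]*1000
# check of the jig in the other views: projected corners vs masks
for q in [p]+s:
    for n in ["jig","bar"]:
        r=ctrl.cut_out(n,q)
        if not r: continue
        m=r[0]["mask"]; 
        if n=="jig":
            C=np.array([[-78,-95,0],[-78,80,0],[56,80,48],[56,-95,48],[56,80,0],[56,-95,0]]); a=proj(q,J(v,C)); ys,xs=np.nonzero(m)
            print("jig bbox pred",a.min(0).round(),a.max(0).round(),"mask",ys.min(),xs.min(),ys.max(),xs.max())
        else:
            hull=cv2.convexHull(cv2.findNonZero(m.astype(np.uint8)))
            def res(b):
                t=np.linspace(0,2*np.pi,24); dr=np.array([np.cos(b[2]),np.sin(b[2]),0]); nn=np.array([-dr[1],dr[0],0])
                X=np.vstack([np.array([b[0],b[1],.018])+k*.095*dr+.018*(np.outer(np.cos(t),nn)+np.outer(np.sin(t),[0,0,1])) for k in(-1,1)])
                h=cv2.convexHull(proj(q,X)[:,::-1].astype(np.float32))
                im=np.zeros(m.shape,np.uint8); 
                return [cv2.pointPolygonTest(h,tuple(map(float,x[0])),True) for x in cv2.findContours(m.astype(np.uint8),0,1)[0][0]]
            b=least_squares(res,[.545,.205,.88],loss="soft_l1",diff_step=1e-3); 
            print("bar",b.x,"jigframe",inv(v,b.x[:2]),"rel yaw",b.x[2]-np.pi/2-v[2],"cost",b.cost/len(b.fun))
r=ctrl.cut_out("bush_knob",p); 
k=onz(p,[191,324.5],.0875); print("knob",inv(v,k),k)
print("pivot",inv(v,onz(p,[198,277],.062)))
E
python3 m.py
```

```text
jig [ 0.6054  0.1084 -0.6104] [[1.2, -0.4], [0.7, -0.8], [-2.3, 0.2], [-2.4, 0.3], [0.6, 0.5]]
jig bbox pred [104. 206.] [208. 339.] mask 102 195 208 340
bar [0.5444 0.206  0.8818] jigframe [[-106.0033   45.004 ]] rel yaw -0.07861596871861698 cost 0.37992415002179764
jig bbox pred [163. 188.] [215. 241.] mask 159 187 217 240
bar [0.5445 0.2079 0.8964] jigframe [[-106.9826   46.6293]] rel yaw -0.06400491461683999 cost 0.14107679554317237
jig bbox pred [157. 188.] [202. 241.] mask 329 264 398 314
bar [0.5442 0.2064 0.8819] jigframe [[-106.3501   45.2472]] rel yaw -0.07847837367523747 cost 0.09162816862960145
knob [[27.0569 54.3857]] [[0.6588 0.1375 0.0875]]
pivot [[40.1842 -1.4001]]
```

move_arm(
  increments=[
    [1, 0.76, 0.14, 0, 0, 0, 0],
    [1, 0.76, 0.14, 0, 0, 0, 0],
    [1, 0.76, 0.14, 0, 0, 0, 0],
    [1, 0.76, 0.14, 0, 0, 0, 0],
    [1, 0.76, 0.14, 0, 0, 0, 0],
    [1, 0, 0, 0.8, 0, 0, 0],
    [1, 0, 0, 0.8, 0, 0, 0],
    [1, 0, 0, 0.8, 0, 0, 0],
    [1, 0, 0, 0.8, 0, 0, 0],
    [1, 0, 0, 0.8, 0, 0, 0],
    [1, 0, 0, 0.4, 0, 0, 0],
    [1, 0, 0, 0.3, 0, 0, 0],
    [1, 0, 0, 0, 0, 0, 0],
    [1, 0, 0, 0, 0, 0, 0],
    [1, 0, 0, 0, 0, 0, 0],
  ],
)

```text
time_s: 5.65
ee_pos: [0.5084, 0.2311, 0.0169]
eef_rot: [3.14, 0.001, 2.53]
force: [-0.0, 0.6, 1.2]
grip_width: 0.0946
grip_force: 0.0
```

```bash
cat > s.py <<'E'
import sys
from fit import *
V=(.6055,.108,-.611)
def inv(v,W):
    W=np.atleast_2d(W); c,s_=np.cos(v[2]),np.sin(v[2]); d=W[:,:2]-v[:2]
    return (np.c_[c*d[:,0]+s_*d[:,1],-s_*d[:,0]+c*d[:,1]]*1000)[0].round(1)
def bar(q,z=.018):
    r=ctrl.cut_out("bar",q)
    if not r: return
    m=r[0]["mask"].astype(np.uint8); C=max(cv2.findContours(m,0,1)[0],key=len)
    def res(b):
        t=np.linspace(0,2*np.pi,24); dr=np.array([np.cos(b[2]),np.sin(b[2]),0]); nn=np.array([-dr[1],dr[0],0])
        X=np.vstack([np.array([b[0],b[1],z])+k*.095*dr+.018*(np.outer(np.cos(t),nn)+np.outer(np.sin(t),[0,0,1])) for k in(-1,1)])
        h=cv2.convexHull(proj(q,X)[:,::-1].astype(np.float32))
        return [cv2.pointPolygonTest(h,tuple(map(float,x[0])),True) for x in C]
    b0=[*J(V,[-50 if z<.025 else 0,40,0])[0][:2],.96]
    b=least_squares(res,b0,loss="soft_l1",diff_step=1e-3)
    return inv(V,b.x[:2]),round(b.x[2]-np.pi/2-V[2],3),round(b.cost/len(C),2),round(r[0]["conf"],2)
def st():
    o=ctrl.get_obs(); print("t",o["time_s"],"tcp jig",inv(V,o["ee_pos"]),"z",o["ee_pos"][2],"F",o["force"],"yaw",o["eef_rot"][2])
if __name__=="__main__":
    st()
    z=float(sys.argv[1])
    for n in sys.argv[3:]:
        p=shot(n); cv2.imwrite(f"pics/{sys.argv[2]}_{n}.png",p["color"]); print(n,bar(p,z))
E
python3 s.py .018 a scene side
```

```text
t 5.65 tcp jig [-150.2   45.1] z 0.0168914376899973 F [-0.0311  0.6257  1.2076] yaw 2.5297646714751676
scene (array([-108.1,   46.2]), np.float64(-0.065), np.float64(0.41), 0.65)
side (array([-105.7,   45.8]), np.float64(-0.072), np.float64(0.13), 0.67)
```

move_arm(
  increments=[
    [1, -0.1, 0, 0.1, 0, 0, 0],
    [1, -0.1, 0, 0, 0, 0, 0],
    [1, -0.1, 0, 0, 0, 0, 0],
    [1, -0.1, 0, 0, 0, 0, 0],
    [1, -0.1, 0, 0, 0, 0, 0],
    [1, -0.1, 0, 0, 0, 0, 0],
    [1, -0.1, 0, 0, 0, 0, 0],
    [1, -0.1, 0, 0, 0, 0, 0],
    [1, -0.1, 0, -0.03, 0, 0, 0],
    [1, -0.1, 0, -0.03, 0, 0, 0],
    [1, -0.1, 0, -0.03, 0, 0, 0],
    [1, -0.1, 0, -0.03, 0, 0, 0],
    [1, -0.1, 0, -0.03, 0, 0, 0],
    [1, -0.1, 0, -0.03, 0, 0, 0],
    [1, 0, 0, 0, 0, 0, 0],
    [1, 0, 0, 0, 0, 0, 0],
    [1, 0, 0, 0, 0, 0, 0],
  ],
)

```text
time_s: 7.55
ee_pos: [0.5648, 0.1905, 0.0193]
eef_rot: [-3.141, 0.0, 2.53]
force: [-0.9, 0.1, -0.2]
grip_width: 0.0939
grip_force: 0.2
```

```bash
python3 s.py .026 b scene side; python3 -c "
import cv2
a=cv2.imread('pics/b_scene.png')[120:240,130:290];cv2.imwrite('pics/bb.png',cv2.resize(a,None,fx=5,fy=5,interpolation=3))"
```

```text
t 7.55 tcp jig [-80.6  44.2] z 0.019260650127326907 F [-0.8821  0.1021 -0.2085] yaw 2.529770305223119
scene (array([-53.6,  44.3]), np.float64(-0.003), np.float64(0.14), 0.62)
side (array([-54.1,  49.8]), np.float64(0.022), np.float64(0.39), 0.61)
```

View pics/bb.png

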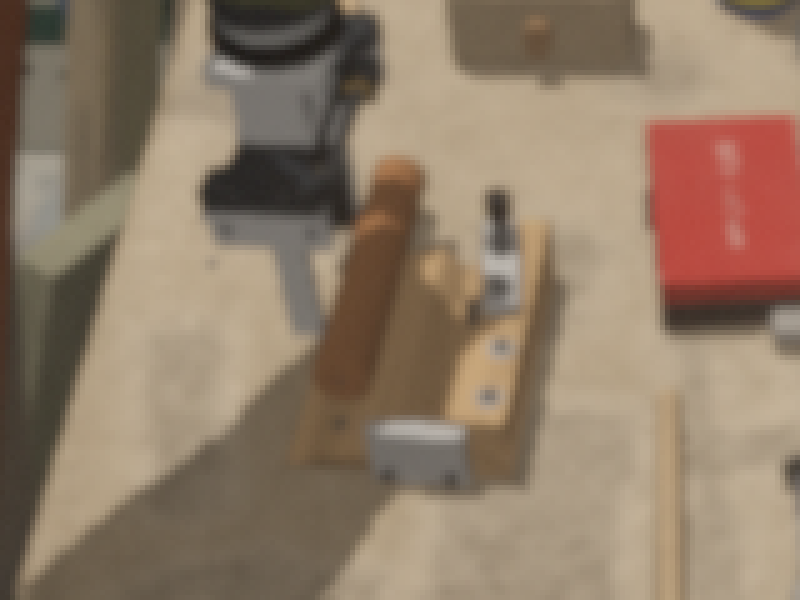

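The bar lies on the ramp, parallel to the V and squarely against both fingers. Next I push it over the lip.

move_arm(
  increments=[
    [1, -0.08, 0, -0.015, 0, 0, 0],
    [1, -0.08, 0, -0.015, 0, 0, 0],
    [1, -0.08, 0, -0.015, 0, 0, 0],
    [1, -0.08, 0, -0.015, 0, 0, 0],
    [1, -0.08, 0, -0.015, 0, 0, 0],
    [1, -0.08, 0, -0.015, 0, 0, 0],
    [1, -0.08, 0, -0.015, 0, 0, 0],
    [1, -0.08, 0, -0.015, 0, 0, 0],
    [1, -0.08, 0, -0.015, 0, 0, 0],
    [1, -0.08, 0, -0.01, 0, 0, 0],
    [1, -0.08, 0, 0, 0, 0, 0],
    [1, 0, 0, 0, 0, 0, 0],
    [1, 0, 0, 0, 0, 0, 0],
    [1, 0, 0, 0, 0, 0, 0],
    [1, 0, 0, 0, 0, 0, 0],
  ],
)

```text
time_s: 9.25
ee_pos: [0.6008, 0.1654, 0.0267]
eef_rot: [-3.142, -0.0, 2.53]
force: [0.4, -0.7, -0.3]
grip_width: 0.0937
grip_force: 0.0
```

```bash
python3 s.py .028 c scene side; python3 -c "
import cv2
a=cv2.imread('pics/c_scene.png')[120:240,130:290];cv2.imwrite('pics/cc.png',cv2.resize(a,None,fx=5,fy=5,interpolation=3))"
```

```text
t 9.25 tcp jig [-36.8  44.3] z 0.02669096520602066 F [ 0.3594 -0.6533 -0.3491] yaw 2.5298837384804913
scene (array([-2.7, 44.3]), np.float64(-0.001), np.float64(0.69), 0.76)
side (array([-5.1, 48.8]), np.float64(0.057), np.float64(0.79), 0.65)
```

View pics/cc.png

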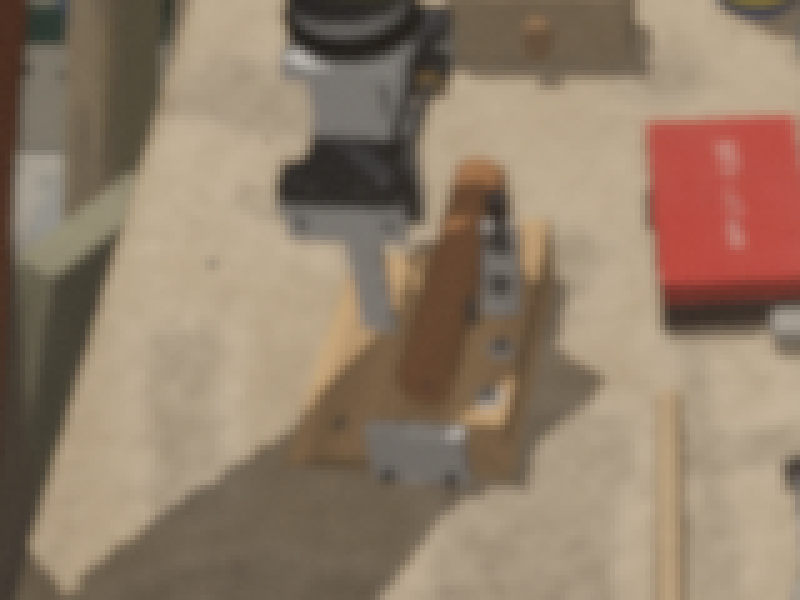

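The bar lies in the V, with its far end at y ≈ +140 (jig frame). Next I retreat, close the fingers, turn, and go beyond its open end.

move_arm(
  increments=[
    [1, 0.4, 0, 0, 0, 0, 0],
    [1, 0, 0, -1, 0, 0, 0],
    [0, 0, 0, -1, 0, 0, 0],
    [0, 0, 0, 0, 0, 0, -0.143],
    [0, 0, 0, 0, 0, 0, -0.143],
    [0, 0, 0, 0, 0, 0, -0.143],
    [0, 0, 0, 0, 0, 0, -0.143],
    [0, 0, 0, 0, 0, 0, -0.143],
    [0, 0, 0, 0, 0, 0, -0.143],
    [0, 0, 0, 0, 0, 0, -0.143],
    [0, 0, 0, 0, 0, 0, -0.143],
    [0, 0, 0, 0, 0, 0, -0.143],
    [0, 0, 0, 0, 0, 0, -0.143],
    [0, 0, 0, 0, 0, 0, -0.143],
    [0, -0.65, -0.285, 0, 0, 0, 0],
    [0, -0.65, -0.285, 0, 0, 0, 0],
    [0, -0.65, -0.285, 0, 0, 0, 0],
    [0, -0.65, -0.285, 0, 0, 0, 0],
    [0, 0, 0, 0, 0, 0, 0],
    [0, 0, 0, 0, 0, 0, 0],
  ],
)

```text
time_s: 11.45
ee_pos: [0.7053, 0.2508, 0.1254]
eef_rot: [3.141, -0.001, -2.18]
force: [0.3, -1.3, 0.6]
grip_width: 0.0005
grip_force: 0.0
```

```bash
python3 s.py .028 d scene side wrist
```

```text
t 11.45 tcp jig [ -0.1 174.2] z 0.12544459001113423 F [ 0.2802 -1.3407  0.5884] yaw -2.180086396007535
scene (array([-3.4, 45. ]), np.float64(0.013), np.float64(0.5), 0.88)
side (array([-5. , 46.2]), np.float64(0.028), np.float64(0.54), 0.87)
wrist (array([-0.1, 43.4]), np.float64(-0.018), np.float64(1.16), 0.65)
```

View pics/d_wrist.png

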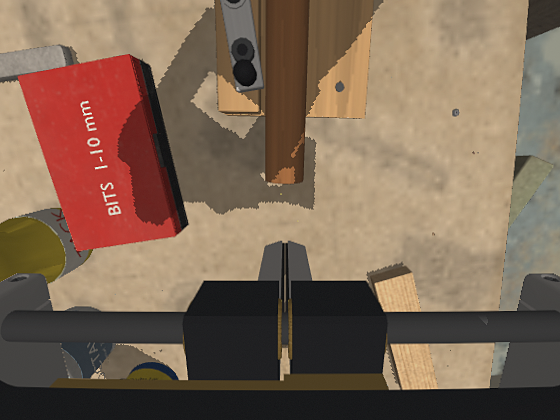

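move_arm(
  increments=[
    [0, 0, 0, 0.7, 0, 0, 0],
    [0, 0, 0, 0.7, 0, 0, 0],
    [0, 0, 0, 0.7, 0, 0, 0],
    [0, 0.1, 0, 0, 0, 0, 0],
    [0, 0.1, 0, 0, 0, 0, 0],
    [0, 0.1, 0, 0, 0, 0, 0],
    [0, 0.1, 0, 0, 0, 0, 0],
    [0, 0.1, 0, 0, 0, 0, 0],
    [0, 0.1, 0, 0, 0, 0, 0],
    [0, 0.1, 0, 0, 0, 0, 0],
    [0, 0.1, 0, 0, 0, 0, 0],
    [0, 0.1, 0, 0, 0, 0, 0],
    [0, 0.1, 0, 0, 0, 0, 0],
    [0, 0.1, 0, 0, 0, 0, 0],
    [0, 0.1, 0, 0, 0, 0, 0],
    [0, 0, 0, 0, 0, 0, 0],
    [0, 0, 0, 0, 0, 0, 0],
  ],
)

```text
time_s: 13.45
ee_pos: [0.6713, 0.2012, 0.0216]
eef_rot: [3.142, -0.001, -2.181]
force: [0.2, -0.3, -0.1]
grip_width: 0.0009
grip_force: 0.0
```

```bash
python3 s.py .028 e scene side wrist
```

```text
t 13.45 tcp jig [  0.4 114.1] z 0.021623709171284013 F [ 0.1678 -0.3122 -0.0627] yaw -2.1805930196665364
scene (array([-2.6, 28.1]), np.float64(-0.031), np.float64(0.63), 0.75)
side (array([-3.9, 37.5]), np.float64(-0.022), np.float64(0.65), 0.66)
wrist (array([ 0.1, 74.2]), np.float64(-0.015), np.float64(2.01), 0.75)
```

move_arm(
  increments=[
    [0, 0.06, 0, 0, 0, 0, 0],
    [0, 0.06, 0, 0, 0, 0, 0],
    [0, 0.04, 0, 0, 0, 0, 0],
    [0, 0.04, 0, 0, 0, 0, 0],
    [0, 0, 0, 0, 0, 0, 0],
    [0, 0, 0, 0, 0, 0, 0],
  ],
)

```text
time_s: 14.35
ee_pos: [0.666, 0.194, 0.022]
eef_rot: [-3.141, 0.002, -2.18]
force: [3.7, 5.4, -1.2]
grip_width: 0.0004
grip_force: 3.4
```

move_arm(
  increments=[
    [0, 0.02, 0, 0, 0, 0, 0],
    [0, 0.02, 0, 0, 0, 0, 0],
    [0, 0, 0, 0, 0, 0, 0],
  ],
)

```text
time_s: 14.65
ee_pos: [0.6659, 0.1939, 0.0229]
eef_rot: [-3.139, 0.006, -2.18]
force: [9.1, 14.8, -1.3]
grip_width: 0.0006
grip_force: 8.8
```

The stop is reached: the force rises with no travel. Next I back off and go to the outer side of the knob.

move_arm(
  increments=[
    [0, -0.04, 0, 0, 0, 0, 0],
    [0, -0.1, 0, 0, 0, 0, 0],
    [0, -0.2, 0, 0, 0, 0, 0],
    [0, 0, 0, -0.7, 0, 0, 0],
    [0, 0, 0, -0.7, 0, 0, 0],
    [0, 0, 0, -0.7, 0, 0, 0],
    [0, 0.4, -0.4, 0, 0, 0, 0],
    [0, 0.4, -0.4, 0, 0, 0, 0],
    [0, 0.4, -0.4, 0, 0, 0, 0],
    [0, 0, 0, 0, 0, 0, 0],
    [0, 0, 0, 0, 0, 0, 0],
  ],
)

```text
time_s: 15.75
ee_pos: [0.689, 0.1217, 0.1266]
eef_rot: [3.141, -0.0, -2.181]
force: [-0.2, 0.5, -0.3]
grip_width: 0.0006
grip_force: 0.0
```

```bash
python3 s.py .028 f scene side wrist
```

```text
t 15.75 tcp jig [60.5 59.2] z 0.1265681651120253 F [-0.1843  0.4615 -0.2713] yaw -2.181470775929792
scene (array([-2.7, 28.3]), np.float64(-0.001), np.float64(0.65), 0.98)
side (array([-1.9, 36.3]), np.float64(-0.039), np.float64(1.01), 0.81)
wrist (array([-1. ,  0.8]), np.float64(-0.015), np.float64(0.57), 0.97)
```

View pics/f_wrist.png

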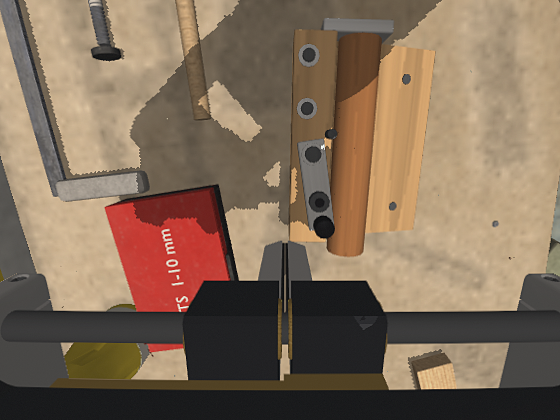

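The wrist view shows the bar's end against the steel stop (358,32). The knob is at (323,226), to the right of the fingertips at (285,243).

```bash
python3 - <<'E'
from s import *
p=shot("wrist")
print(inv(V,onz(p,[226,323],.0875)), inv(V,onz(p,[153,313],.062)), inv(V,onz(p,[55,309],.0515)), inv(V,onz(p,[108,307],.0515)))
o=ctrl.get_obs(); print(proj(p,o["ee_pos"]))
E
```

```text
[31.  51.5] [37.7 -1.8] [ 41.6 -76.1] [ 42.4 -36.9]
[[256.0079 285.1466]]
```

move_arm(
  increments=[
    [0, 0, 0, 0.5, 0, 0, 0],
    [0, 0, 0, 0.57, 0, 0, 0],
    [0, 0, 0, 0, 0, 0, 0],
    [0, 0, 0.09, 0, 0, 0, 0],
    [0, 0, 0.09, 0, 0, 0, 0],
    [0, 0, 0.09, 0, 0, 0, 0],
    [0, -0.02, 0.1, 0, 0, 0, 0],
    [0, -0.02, 0.1, 0, 0, 0, 0],
    [0, -0.02, 0.1, 0, 0, 0, 0],
    [0, 0.055, 0.1, 0, 0, 0, 0],
    [0, 0.055, 0.1, 0, 0, 0, 0],
    [0, 0.055, 0.1, 0, 0, 0, 0],
    [0, 0, 0, 0, 0, 0, 0],
  ],
)

```text
time_s: 17.4
ee_pos: [0.6496, 0.1428, 0.0732]
eef_rot: [3.141, -0.0, -2.18]
force: [0.4, -0.5, 0.4]
grip_width: 0.0005
grip_force: 0.0
```

```bash
python3 s.py .028 g wrist
```

```text
t 17.4 tcp jig [16.2 53.8] z 0.073240485877734 F [ 0.3704 -0.4557  0.4427] yaw -2.1802747185669804
wrist (array([ -1.5, -40.2]), np.float64(-0.023), np.float64(2.79), 0.56)
```

View pics/g_wrist.png

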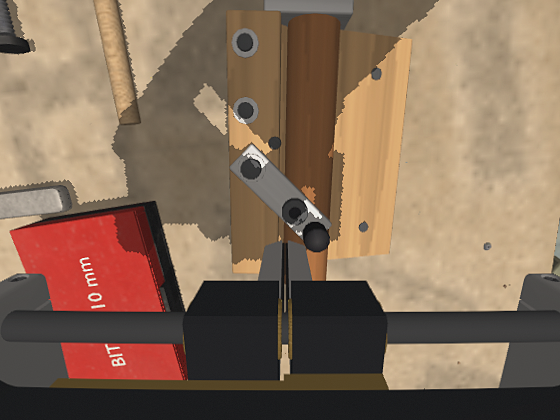

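The arm has swung about 0.8 rad, with the knob at (316,238) against the finger. I continue round the arc.

move_arm(
  increments=[
    [0, 0.058, 0.09, 0, 0, 0, 0],
    [0, 0.058, 0.09, 0, 0, 0, 0],
    [0, 0.058, 0.09, 0, 0, 0, 0],
    [0, 0.058, 0.09, 0, 0, 0, 0],
    [0, 0.09, 0.06, 0, 0, 0, 0],
    [0, 0.09, 0.06, 0, 0, 0, 0],
    [0, 0.09, 0.06, 0, 0, 0, 0],
    [0, 0.083, 0.03, 0, 0, 0, 0],
    [0, 0.083, 0.03, 0, 0, 0, 0],
    [0, 0.06, 0.03, 0, 0, 0, 0],
    [0, 0, 0, 0, 0, 0, 0],
    [0, 0, 0, 0, 0, 0, 0],
  ],
)

```text
time_s: 18.7
ee_pos: [0.6041, 0.1309, 0.0733]
eef_rot: [-3.141, 0.001, -2.18]
force: [5.2, 2.2, -1.9]
grip_width: 0.0005
grip_force: 2.1
```

move_arm(
  increments=[
    [0, 0.03, 0, 0, 0, 0, 0],
    [0, 0.02, 0, 0, 0, 0, 0],
    [0, 0, 0, 0, 0, 0, 0],
  ],
)

```text
time_s: 19.0
ee_pos: [0.6038, 0.1305, 0.0736]
eef_rot: [-3.139, 0.005, -2.18]
force: [13.6, 11.5, -6.7]
grip_width: 0.0005
grip_force: 8.9
```

```bash
python3 s.py .028 k wrist
```

```text
t 19.0 tcp jig [-14.3  17.4] z 0.07358796799509591 F [13.5584 11.4704 -6.7148] yaw -2.1802661794210367
wrist (array([-1. ,  1.3]), np.float64(-0.017), np.float64(1.75), 0.93)
```

View pics/k_wrist.png

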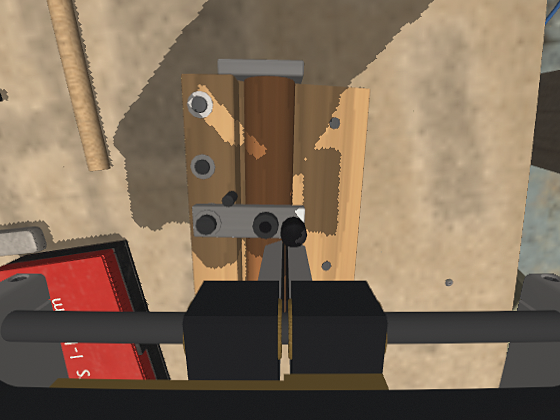

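The swing arm lies square across the bar at its stop; the force rises without motion. Next I back off, rise and check.

move_arm(
  increments=[
    [0, -0.06, 0, 0, 0, 0, 0],
    [0, -0.2, 0, 0, 0, 0, 0],
    [0, -0.4, 0, 0, 0, 0, 0],
    [0, 0, 0, -0.7, 0, 0, 0],
    [0, 0, 0, -0.9, 0, 0, 0],
    [0, 0, 0, -0.9, 0, 0, 0],
    [0, -0.4, 0, 0, 0, 0, 0],
    [0, 0, 0, 0, 0, 0, 0],
    [0, 0, 0, 0, 0, 0, 0],
    [0, 0, 0, 0, 0, 0, 0],
  ],
)

```text
time_s: 20.1
ee_pos: [0.632, 0.1719, 0.197]
eef_rot: [3.14, -0.002, -2.18]
force: [0.8, 0.1, -0.8]
grip_width: 0.0004
grip_force: 0.0
```

```bash
python3 s.py .028 z wrist; python3 -c "
import cv2
a=cv2.imread('pics/z_wrist.png')[0:300,150:450];cv2.imwrite('pics/zz.png',cv2.resize(a,None,fx=2,fy=2,interpolation=3))"
```

```text
t 20.1 tcp jig [-15.   67.5] z 0.19695108719407325 F [ 0.831   0.1311 -0.7813] yaw -2.1804625794955363
wrist (array([-2.5, -9.8]), np.float64(-0.036), np.float64(24.72), 0.59)
```

View pics/zz.png

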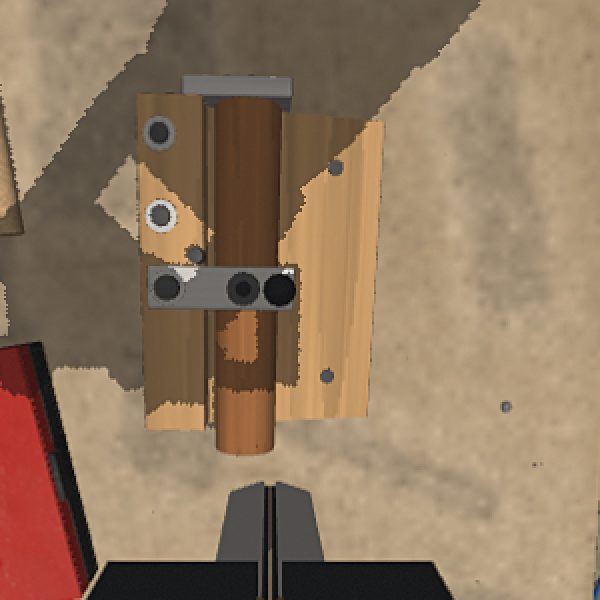

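The bar sits in the V against the stop, with the arm square across it and the bush over the bar. The fingers are clear.

```bash
python3 -c "
from station import ctrl
print(ctrl.hand_in())"
```

```text
the job is handed in; nothing more can be done
None
```

The job is handed in at about 20 s on the robot's clock: the bar is in the V with its end against the stop, the bush arm is swung over it to its own stop, and I saw nothing else on the bench disturbed.

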